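# Load the garment-label printer and snap its cover shut

### The arm

A 7-joint arm with a two-finger parallel gripper is mounted at the origin on a cart in front of the work surface, level with it; the furniture and walls round the work are solid. World frame = base frame: x ahead of the robot, y to its left, z up, the work surface at z = 0. Lengths are in m, angles in rad, forces in N, time in s.
With the tool pointing down it reaches from about 0.4 to 0.875 m from the base axis. Payload 19.3 kg.
Tool frame: the origin (TCP) lies on the centre line of the jaws, within the pads' length; the fingertips stand 22 mm ahead of it and the grasp point (between the pads) lies 3 mm ahead of it; z points along the fingers, y is the line along which they close (so a half turn about z gives the same grasp; the last joint's range is limited). The gripper opens to 85 mm and grips with 20 to 120 N. Pads are 22 mm wide; open, the fingers measure 114 mm over their backs; the gripper's body (76 mm by 85 mm) begins 54 mm behind the grasp point. The pads swing forward as they close: fully open they stand 13 mm farther back than shut.
Start: joints at [-1.341, 0.521, -0.036, 1.599, 0.021, 1.021, -0.113], TCP at [0.185, 0.597, 0.253] pointing down, gripper open.
Joint ranges: [-2.91, 2.91], [-0.3, 2.13], [-1.5, 1.42], [0.17, 2.43], [-1.26, 4.41], [0.16, 1.93], [-2.52, 2.52]. Speed limits (rad/s): [1.89, 1.89, 2.39, 2.39, 3.01, 3.01, 3.01].

### API

Orientations are given as a 3x3 rotation matrix whose columns are the frame's x, y, z axes.
In Python, from rig import manip, vision gives the robot as it stands. The module is installed in compiled form; this text tells all that it offers.
- The arm moves only by the tool jog_arm, never from a script. Its argument "targets" is a list of rows, each a list of 3 entries, a list of its own where there are three numbers: the shift along the tool's x, y, z in cm, then the turn about the tool's z in degrees, then the finger opening in cm, from 0 to 8.54. In form: [[[x, y, z], twist, gripper], ...]. A call has 1 to 5 rows; each row is the pose to reach, as a shift and turn from the pose commanded when the call began, along the tool's axes at that moment; what a row does not reach only later rows make up. A row lasts 1/8 s, in which the tool goes at most 62.5 mm and 10.7 degrees, less where a joint would pass 70% of its speed; a pose out of reach is approached as far as the arm can. A call with a gripper value outside its range is refused whole. The fingers move at their own pace and stop on an object; "newtons" is the grip in N (left out, the last holds). Time passes only in rows, so rows that repeat a pose let the fingers close. It gives the time, the measured TCP pose, the force, the opening and the grip force at its end, in the units of the state.
- manip.sense(): the state, without advancing time (a new reading comes with each control period).
- vision.read_camera(name): name is "scene" or "top" or "wrist"; returns a dict with "color" (420x560x3 uint8, blue, green, red), "depth" (420x560 float32, m along the optical axis (not along the pixel's ray), 0 where there is no reading), "fx", "fy", "cx", "cy" (pixels), "R" (3x3) and "t" (3): a world point X has camera coordinates R X + t. Camera axes: x right, y down, z forward; pixel columns grow to the right and rows downward; lengths in m; the calibration is good to about 2 mm. A picture is of the moment at which its call begins.
- manip.job_done(): hands the job in; it is judged then, once.
The state is a dict: "t": time; "joint_positions": joint angles; "qd": joint speeds; "joint_torque": joint torques, N m; "eef_pos": TCP position; "orientation": TCP orientation; "force": force on the tool from outside, world axes, zero at the start; "torque": the same for the moment, N m; "width": finger opening in m; "grip_force": force on a finger pad.
Only numpy, scipy, OpenCV 4.12 (cv2) and the standard library are available. Lean on these libraries where they do the work, as an engineer would, in place of code of your own. Each camera call takes 0.05 s, during which the arm holds its last target. There are 200 camera calls.

### The job

Take the thick tape cassette out of the compartment tray and seat it in the pocket of the open label printer, leaving the two thin cassettes in the tray. Then fit the printer's loose cover: hook the two lugs on its front edge under the rim at the front of the opening (the side with the keys), swing the rear edge down and press it until the spring latch snaps over the tongue and the cover lies flat and flush. Do not disturb the tape measure or the rubber stamp.

Things in the scene. Friction and masses are not known exactly. Their poses are not given: they have to be found in the camera images.
- printer: Light grey desktop label printer, fixed, 230 x 150 mm, case top 53 mm up. Origin under the case's centre on the counter; x from the sloping keys (front, robot side) to the rear, z up. Top opening: x -36.25..76.25, y -51.5..51.5 mm, centre x = 20. Ledges at height 49 mm along both sides (|y| 46..51.5) carry the cover; between them a bay 92 mm wide, floor 14 mm up.
- printer_bay (a point): Centre of the cassette pocket's floor, at x = 20, y = 0, z = 14 mm of the printer: where the underside centre of the seated cassette belongs. The pocket is 66 mm (x) by 42 mm (y) inside; its walls are 4 mm thick, tops at height 26 mm. Axes as the printer's.
- printer_rim (a point): Middle of the lower rear edge of the opening's front rim, at x = -36.25, z = 47.5 mm of the printer. The rim is 5.5 mm thick (height 47.5 to 53 mm); the space under it is open 13 mm further towards the keys and down to the bay floor: the lugs go there. Axes as the printer's.
- cover_home (a point): Where the cover's origin lies when shut: x = 20, y = 0, z = 42 mm of the printer, all axes parallel to the printer's. The plate then rests on the ledges, its top flush with the case, about 1.2 mm of play at each end and 1.5 mm at each side, lug tops 1.5 mm below the rim.
- latch (a joint): Dark grey spring latch behind the opening, 29 mm wide: m pushed back towards the printer's rear, 0 at rest and when snapped, at most 0.0068; spring 1.6 N at 0, 3.8 N at the end. The cover's tongue coming down pushes back its sloping front (30 degrees off vertical), then it springs over the tongue. Pressing on the cover's rear end takes 5 to 9 N.
- latch_nose (a point): Lower front edge of the latch's nose, at its middle: at rest x = 77.5, height 48 mm of the printer, 1 mm above the tongue of a shut cover. The latch's top is 7.5 mm above the case, 6 to 20 mm behind this edge. Below it a channel 36 mm wide, floor 40 mm up, takes the tongue.
- cover: Loose light grey cover, 90 g, plate 110 (x) x 100 (y) x 4 mm, lying level on the counter, rib up. Origin: middle of the plate in plan, in the plane of the undersides of lugs and tongue (on the counter). z up, x from lugs (front) to tongue (rear). Plate z 7..11 mm; tongue 26 mm wide, z 0..5, reaching x = 62 mm. Hook it with the rear edge raised 0.2 to 0.4 rad.
- cover_lugs (a point): Midway between the tips of the cover's two front lugs: x = -62, y = 0, z = 2 mm of the cover. Lugs 18 mm wide, centred at y = -30 and 30 mm, z 0..4 mm, 7 mm beyond the plate's front edge (x = -55).
- cover_rib (a point): Middle of the top of the cover's finger rib, at x = 0, y = 0, z = 27 mm of the cover. The rib runs along the cover's x: 50 mm long, 12 mm wide, 16 mm high above the plate.
- tray: Grey open tray, fixed, 80 x 180 x 14 mm, walls and floor 3 mm; three compartments in a row along its y, each 74 x 56 mm, centres at y = -59, 0 and 59 mm. Origin under its centre.
- thick_cassette: Thick tape cassette, 66 g, a dark grey block 62 (x) x 38 (y) x 30 mm lying flat in one of the tray's compartments, nearly twice as high as the other two. Origin at the centre of its underside, z up. It fits the pocket with its x along the printer's x, either way round, with 2 mm of play.
- thin_cassette_a: Thin tape cassette, dark grey, 62 x 38 x 16 mm, in another compartment; stays there. Origin at the centre of its underside.
- thin_cassette_b: Second thin tape cassette, same as the other; stays there. Origin at the centre of its underside.
- tape_measure: Small rolled tape measure, 54 x 49 x 18 mm, bystander. Origin at the centre of its underside.
- rubber_stamp: Wooden rubber stamp standing upright, 26 x 52 x 85 mm, bystander. Origin at the centre of its underside.
There are look-alikes about, which are no part of the job. Of the things that look like the cover, take the one that is nearest to the robot's base at the start.

How it is judged:
By the outcome, as a careful person would: the job done as asked, in the order asked, and still so for the second after the job is handed in, with the robot touching nothing.
It also fails if it takes over 61 s, if anything falls off the work surface, if the arm or the gripper's body presses on something with over 40 N, if the wrist force passes 120 N, or if a joint passes its speed limit or range.

## Working session

There is one attempt and no reset: what is moved stays moved. The work goes in short steps, Python scripts to look and compute and a tool call to move; the robot and the scene stay as the last step left them, time stands still between calls to the robot, and variables do not carry over. Pictures are saved under pics/ and viewed, at most 10 in all, crops included, and the job is handed in when it is done.

Besides the shell and the picture viewer there is one more tool, called as name(argument=value, ...), one argument or row to a line, values as JSON. jog_arm: Moves the arm, as the interface text tells. Its arguments: {"type":"object","properties":{"targets":{"type":"array","items":{"type":"array"}},"newtons":{"type":"number"}},"required":["targets"]}

```bash
mkdir -p pics; python3 - <<'E'
from rig import manip, vision
import cv2, numpy as np
s=manip.sense(); print(s['t'],s['eef_pos'],s['orientation'],s['width'])
for n in ['scene','top']:
    c=vision.read_camera(n); np.savez(n+'0.npz',**c); cv2.imwrite(f'pics/{n}0.png',cv2.resize(c['color'],(784,588)))
    print(n,c['fx'],c['cx'],c['cy'],(-c['R'].T@c['t']).round(3),c['R'].round(3).tolist())
E
```

```text
0.0 [0.1844989  0.5968362  0.25272197] [[-9.55398960e-01  2.95318064e-01 -2.60168936e-04]
 [ 2.95318170e-01  9.55398352e-01 -1.08015751e-03]
 [-7.04250522e-05 -1.10881398e-03 -9.99999383e-01]] 0.08535051571608923
scene 381.91524628190336 279.8540117934619 212.03489563606976 [-0.007 -1.144  0.977] [[0.897, -0.442, 0.018], [-0.24, -0.521, -0.819], [0.372, 0.73, -0.573]]
top 401.45090672727156 279.2054473476987 213.44345164484176 [0.344 0.02  1.366] [[0.001, -1.0, 0.007], [-0.984, -0.002, -0.178], [0.178, -0.007, -0.984]]
```

View pics/top0.png

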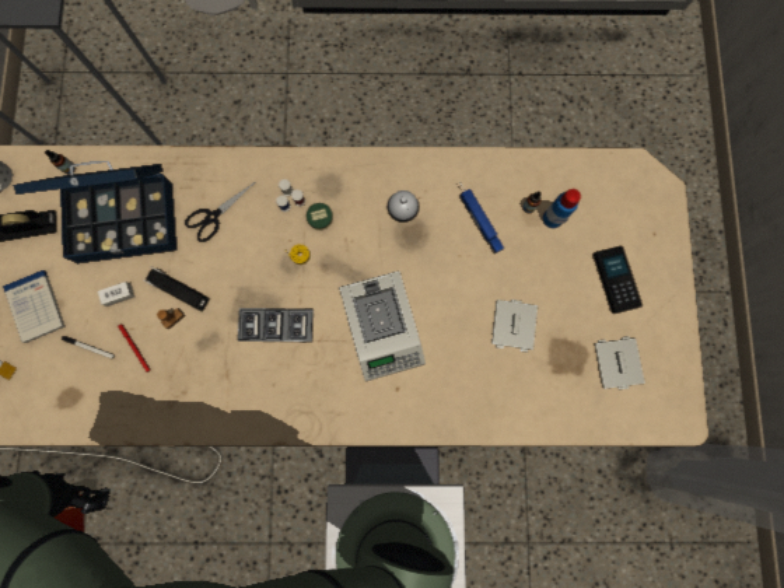

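View pics/scene0.png

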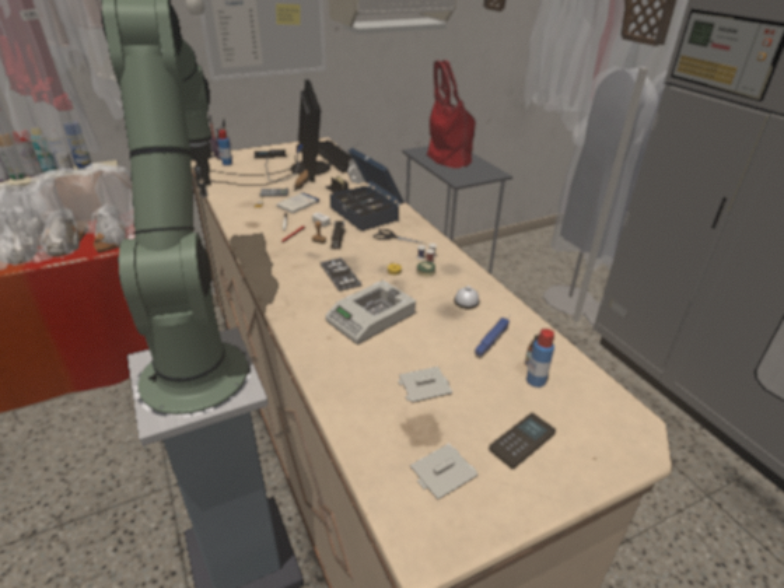

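Top view (784-px picture): printer at (382,325), tray at (275,325) with three cassettes, cover-like plates at (515,325) and (620,363), stamp at (170,317), and tape measure probably at (319,215). The scene view agrees. Next come coarse positions and one enlarged crop.

```bash
cat > h.py <<'E'
import numpy as np, cv2
from rig import manip, vision
def ray(c,uv,z):
    "pixels (N,2) -> world points on the plane z"
    uv=np.atleast_2d(np.asarray(uv,float))
    d=np.c_[(uv[:,0]-c['cx'])/c['fx'],(uv[:,1]-c['cy'])/c['fy'],np.ones(len(uv))]@c['R']
    o=-c['R'].T@c['t']
    return o+d*((z-o[2])/d[:,2])[:,None]
def proj(c,X):
    p=np.atleast_2d(X)@c['R'].T+c['t']; return np.c_[c['fx']*p[:,0]/p[:,2]+c['cx'],c['fy']*p[:,1]/p[:,2]+c['cy']]
def cloud(c):
    v,u=np.mgrid[:420,:560]; z=c['depth']
    p=np.dstack([(u-c['cx'])/c['fx']*z,(v-c['cy'])/c['fy']*z,z]); return (p-c['t'])@c['R']
E
python3 - <<'E'
from h import *
c=dict(np.load('top0.npz')); P=cloud(c)
print('base px*1.4',proj(c,[0,0,0])*1.4)
for n,uv,z in [('coverA',(515,325),.011),('coverB',(620,363),.011),('printer',(382,325),.053),('trayL',(250,325),.02),('trayM',(273,325),.02),('trayR',(298,325),.02),('stamp',(170,315),.08),('roll',(319,215),.018)]:
    u=np.array(uv)/1.4; x=ray(c,u,z)[0]; r,q=int(u[1]),int(u[0])
    print(n,x.round(3),'dist',np.hypot(*x[:2]).round(3),'h', P[r-6:r+7,q-6:q+7,2].max().round(3), np.median(P[r-2:r+3,q-2:q+3,2]).round(3))
a=c['color'][195:275,165:345]; b=c['color'][205:285,345:465]
im=np.vstack([cv2.resize(a,(720,320),interpolation=2),cv2.copyMakeBorder(cv2.resize(b,(390,260),interpolation=2),0,0,0,330,0)])
cv2.imwrite('pics/crop1.png',im)
E
```

```text
base px*1.4 [[394.79405325 553.7479118 ]]
coverA [ 0.526 -0.293  0.011] dist 0.601 h 0.035 0.024
coverB [ 0.434 -0.542  0.011] dist 0.694 h 1.366 0.019
printer [0.519 0.031 0.053] dist 0.52 h 1.366 0.015
trayL [0.523 0.349 0.02 ] dist 0.629 h 1.366 0.019
trayM [0.523 0.294 0.02 ] dist 0.6 h 0.04 0.033
trayR [0.523 0.234 0.02 ] dist 0.573 h 1.366 0.02
stamp [0.538 0.52  0.08 ] dist 0.748 h 0.087 0.049
roll [0.801 0.19  0.018] dist 0.823 h 1.366 0.026
```

View pics/crop1.png

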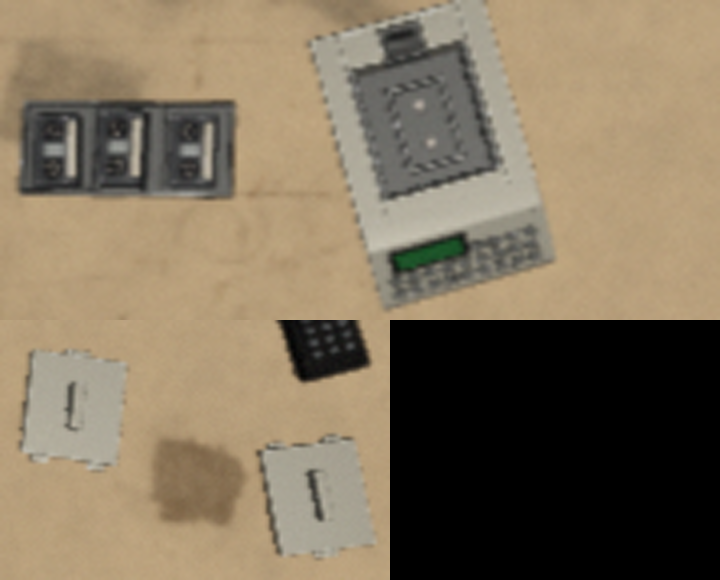

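Cover candidates: crop (75,405), 0.60 m from the base with its lugs towards the robot, and crop (318,495), 0.69 m away and reversed. I take the first, being the nearest. Cassette candidates: crop (57,147), (122,147) and (193,147). The middle one is thick, its top at 33 mm against 19 mm for the others. Moving above the tray now.

jog_arm(
  targets=[
    [[-41,-19,0],-17,5.2],
    [[-41,-19,0],-17,5.2],
    [[-41,-19,0],-17,5.2],
    [[-41,-19,0],-17,5.2],
    [[-41,-19,0],-17,5.2],
  ],
)

```text
t: 0.72
eef_pos: [0.4179, 0.3862, 0.2532]
orientation: [[-1.0, 0.003, -0.0], [0.003, 1.0, -0.0], [0.0, -0.0, -1.0]]
force: [0.5, -0.2, -0.7]
width: 0.0519
grip_force: 0.0
```

```bash
python3 - <<'E'
from h import *
s=manip.sense(); print(s['t'],s['eef_pos'],s['orientation'].tolist() if hasattr(s['orientation'],'tolist') else s['orientation'],s['joint_positions'])
c=vision.read_camera('wrist'); np.savez('w1.npz',**c); cv2.imwrite('pics/w1.png',c['color'])
print(c['fx'],(-c['R'].T@c['t']).round(3),c['R'].round(3).tolist())
for n,X in [('tray',[.523,.294,.02]),('printer',[.519,.031,.053])]: print(n,proj(c,X))
E
```

```text
0.725 [0.41789168 0.38619283 0.25321037] [[-0.999995271844773, 0.0030716926546304783, -0.00014488731464214622], [0.003071713267160663, 0.99999527215887, -0.0001422586091088475], [0.00014444965491324012, -0.00014270298877460015, -0.999999979385077]] [-0.81107314  0.43265187 -0.05338443  1.74969275  0.02728988  0.9601678
  0.69252328]
377.9958076137914 [0.333 0.386 0.372] [[0.003, 1.0, -0.002], [0.945, -0.002, 0.327], [0.327, -0.002, -0.945]]
tray [[201.39070791 269.01808474]]
printer [[-79.84423152 282.18586889]]
```

jog_arm(
  targets=[
    [[0,-22,-6],0,5.2],
    [[0,-22,-6],0,5.2],
    [[0,-22,-6],0,5.2],
    [[0,-22,-6],0,5.2],
    [[0,-22,-6],0,5.2],
  ],
)

```text
t: 1.4
eef_pos: [0.4163, 0.1655, 0.3142]
orientation: [[-1.0, 0.007, 0.001], [0.007, 1.0, 0.0], [-0.001, 0.0, -1.0]]
force: [1.3, 0.5, 0.2]
width: 0.0518
grip_force: 0.0
```

```bash
python3 - <<'E'
from h import *
s=manip.sense(); print(s['t'],s['eef_pos'],np.abs(s['qd']).max())
c=vision.read_camera('wrist'); np.savez('w2.npz',**c); cv2.imwrite('pics/w2.png',cv2.resize(c['color'],(784,588)))
for n,X in [('tray',[.523,.294,.02]),('printer',[.519,.031,.053])]: print(n,proj(c,X)*1.4)
E
```

```text
1.4 [0.41626358 0.16548113 0.31416682] 0.04455335026517148
tray [[555.94047985 342.6713074 ]]
printer [[236.82429044 357.34229686]]
```

View pics/w2.png

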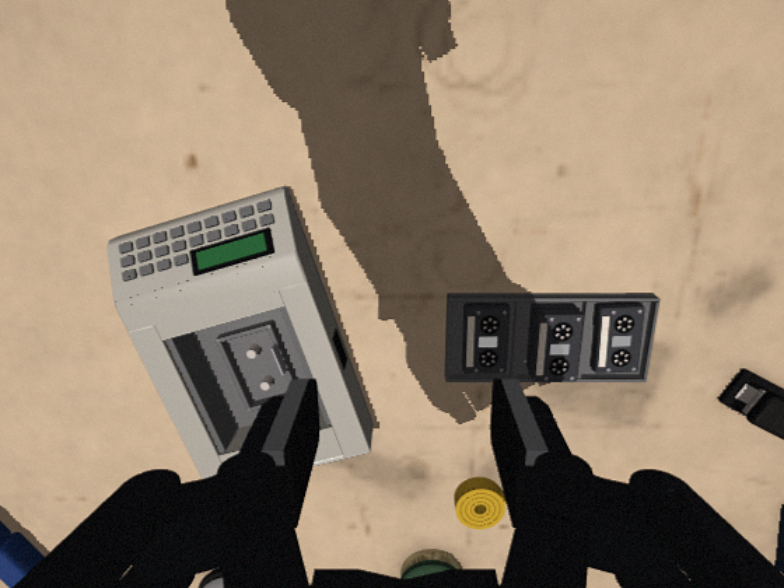

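Wrist view (784-px picture): printer with its opening at about (245,385), LCD on the robot side. Tray from (446,294) to (658,381), with the taller middle cassette around (557,342). Now measuring the case top and the cassette top by height from the depth.

```bash
python3 - <<'E'
from h import *
c=dict(np.load('w2.npz')); P=cloud(c)
flat=P[60:140,400:520,2]; print('counter z',np.median(flat[c['depth'][60:140,400:520]>0]))
def show(n,m,roi):
    k=np.zeros_like(m); u0,u1,v0,v1=roi; k[v0:v1,u0:u1]=m[v0:v1,u0:u1]&(c['depth'][v0:v1,u0:u1]>0)
    k=cv2.morphologyEx(k.astype(np.uint8),cv2.MORPH_OPEN,np.ones((3,3)))
    X=P[k>0]; r=cv2.minAreaRect((X[:,:2]*1000).astype(np.float32)); print(n,len(X),'z',np.median(X[:,2]).round(4),r); return k,X
Z=P[:,:,2]
k,X=show('thick',(Z>.026)&(Z<.042),(370,425,210,280))
k2,X2=show('trayall',(Z>.008)&(Z<.042),(310,480,200,280))
k3,X3=show('case',(Z>.047)&(Z<.060),(70,280,190,330))
# opening sides: case mask rows -> left/right inner and outer borders in the image, cast to z=.053
def edges(rows):
    out=[[],[],[],[]]
    for v in rows:
        a=np.flatnonzero(k3[v,70:280])+70
        g=np.flatnonzero(np.diff(a)>20)
        if len(g)==1: 
            for o,u in zip(out,(a[0]-.5,a[g[0]]+.5,a[g[0]+1]-.5,a[-1]+.5)): o.append((u,v))
    return [ray(c,o,.053)[:,:2] for o in out]
for e in edges(range(240,290,2)):
    vx,vy,x,y=cv2.fitLine(e.astype(np.float32),cv2.DIST_HUBER,0,.001,.001).ravel(); 
    print('line yaw',np.degrees(np.arctan(vy/vx)),'pt',x,y)
# front edge of the opening: columns
e=[]
for u in range(130,195,2):
    a=np.flatnonzero(k3[:,u]); g=a[:-1][np.diff(a)>15]
    e.append((u,(g[0] if len(g) else a[-1])+.5))
e=ray(c,e,.053)[:,:2]; l=cv2.fitLine(e.astype(np.float32),cv2.DIST_HUBER,0,.001,.001).ravel(); print('front',np.degrees(np.arctan2(l[1],l[0])),l[2:])
E
```

```text
counter z -0.001722782716343485
thick 1593 z 0.0312 ((522.4148559570312, 291.95263671875), (60.967140197753906, 38.666099548339844), 0.2086634486913681)
trayall 6523 z 0.0173 ((524.7963256835938, 290.26275634765625), (180.2610321044922, 80.77359008789062), 89.48116302490234)
case 10153 z 0.0515 ((537.300537109375, 35.19939422607422), (194.37741088867188, 151.041259765625), 15.858575820922852)
line yaw 16.935833 pt 0.5316924 -0.0428553
line yaw 11.15606 pt 0.5288801 -0.014944954
line yaw 19.220758 pt 0.5391126 0.08896731
line yaw 16.019075 pt 0.5263669 0.111719936
front -73.989006 [0.48829305 0.0264923 ]
```

jog_arm(
  targets=[
    [[-10.5,12.7,12],0,5.2],
    [[-10.5,12.7,18],0,5.2],
    [[-10.5,12.7,24],0,5.2],
    [[-10.5,12.7,24],0,5.2],
    [[-10.5,12.7,24],0,5.2],
  ],
  newtons=30,
)

```text
t: 2.08
eef_pos: [0.5204, 0.2965, 0.0698]
orientation: [[-1.0, 0.001, -0.002], [0.001, 1.0, -0.001], [0.002, -0.001, -1.0]]
force: [0.9, 0.1, 0.1]
width: 0.052
grip_force: 0.0
```

```bash
python3 - <<'E'
from h import *
s=manip.sense(); print(s['t'],s['eef_pos'],s['orientation'][0])
c=vision.read_camera('wrist'); np.savez('w3.npz',**c); cv2.imwrite('pics/w3.png',c['color'])
P=cloud(c);Z=P[:,:,2]
m=(Z>.026)&(Z<.042)&(np.abs(P[:,:,1]-.292)<.03)&(np.abs(P[:,:,0]-.52)<.045)&(c['depth']>0)
m=cv2.morphologyEx(m.astype(np.uint8),cv2.MORPH_OPEN,np.ones((3,3)))>0
X=P[m]; print(len(X),np.median(X[:,2]),cv2.minAreaRect((X[:,:2]*1000).astype(np.float32)), X.min(0),X.max(0))
E
```

```text
2.075 [0.52039499 0.29650428 0.06979053] [-0.99999616  0.00130025 -0.00244921]
9505 0.03162433564388874 ((523.2141723632812, 292.4869079589844), (62.195796966552734, 38.135684967041016), 0.024078113958239555) [0.49211329 0.27341021 0.02601103] [0.55431044 0.3115543  0.03414899]
```

View pics/w3.png

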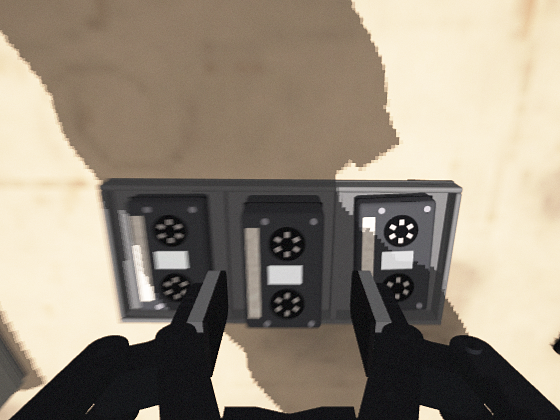

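The wrist view shows the thick cassette between the fingers, centred at about (284,265), and the two thin ones on either side. I'll hold still one moment, then descend.

jog_arm(
  targets=[
    [[0,0,0],0,5.2],
    [[0,0,0],0,5.2],
  ],
)

```text
t: 2.38
eef_pos: [0.5214, 0.2948, 0.0747]
orientation: [[-1.0, 0.003, 0.001], [0.003, 1.0, 0.001], [-0.001, 0.001, -1.0]]
force: [-0.2, -0.1, 0.7]
width: 0.0519
grip_force: 0.0
```

jog_arm(
  targets=[
    [[-0.2,-0.25,2.5],0,5.2],
    [[-0.2,-0.25,3.4],0,5.2],
    [[-0.2,-0.25,3.4],0,5.2],
    [[-0.2,-0.25,3.4],0,3.4],
  ],
)

```text
t: 2.88
eef_pos: [0.5237, 0.2922, 0.0405]
orientation: [[-1.0, 0.003, 0.001], [0.003, 1.0, 0.001], [-0.001, 0.001, -1.0]]
force: [-4.8, -2.5, 10.8]
width: 0.0374
grip_force: 29.1
```

jog_arm(
  targets=[
    [[0,0,0],0,3.4],
    [[0,0,0],0,3.4],
    [[0,0,0],0,3.4],
  ],
)

```text
t: 3.25
eef_pos: [0.5237, 0.2923, 0.0405]
orientation: [[-1.0, 0.003, 0.001], [0.003, 1.0, 0.001], [-0.001, 0.001, -1.0]]
force: [-1.9, -1.0, 5.8]
width: 0.0372
grip_force: 30.3
```

jog_arm(
  targets=[
    [[0,0,-5],0,3.4],
    [[-3,-4,-10],-5,3.4],
    [[-7.4,-24,-18],-16,3.4],
    [[-7.4,-24,-18],-16,3.4],
    [[-7.4,-24,-18],-16,3.4],
  ],
)

```text
t: 3.88
eef_pos: [0.5888, 0.0854, 0.2063]
orientation: [[-0.962, -0.273, 0.001], [-0.273, 0.962, 0.0], [-0.001, -0.0, -1.0]]
force: [1.3, 0.3, -0.6]
width: 0.0375
grip_force: 30.9
```

jog_arm(
  targets=[
    [[0,0,0],0,3.4],
    [[0,-4,0],0,3.4],
    [[0,-4,0],0,3.4],
    [[0,-4,0],0,3.4],
  ],
)

```text
t: 4.38
eef_pos: [0.5992, 0.0498, 0.2046]
orientation: [[-0.962, -0.273, 0.0], [-0.273, 0.962, 0.0], [-0.0, 0.0, -1.0]]
force: [0.3, 0.6, 0.1]
width: 0.0374
grip_force: 30.9
```

```bash
python3 - <<'E'
from h import *
s=manip.sense(); print(s['t'],s['eef_pos'],s['orientation'],np.abs(s['qd']).max())
c=vision.read_camera('wrist'); np.savez('w4.npz',**c); cv2.imwrite('pics/w4.png',c['color'])
E
```

```text
4.375 [0.59920183 0.04977397 0.20461022] [[-9.61975684e-01 -2.73135077e-01  1.12608873e-04]
 [-2.73135003e-01  9.61975608e-01  4.46789879e-04]
 [-2.30360977e-04  3.99043575e-04 -9.99999894e-01]] 0.012622139014882737
```

View pics/w4.png

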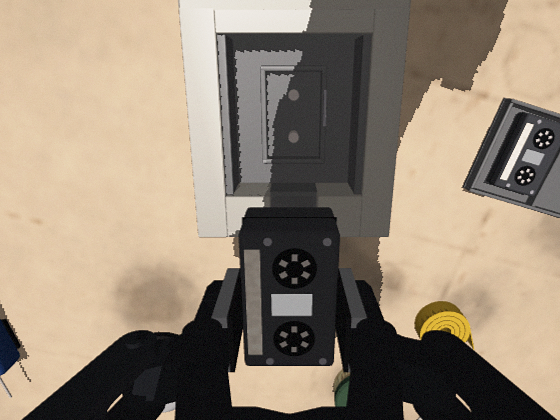

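The wrist view shows the cassette in hand, centred at (290,287). The printer's pocket walls run from (262,66) to (326,162), with the yaw well aligned. Measuring both in the same view.

```bash
cat > meas.py <<'E'
from h import *
def rect(c,zlo,zhi,roi,name,R0):
    P=cloud(c);Z=P[:,:,2]; u0,u1,v0,v1=roi
    m=np.zeros(Z.shape,np.uint8); m[v0:v1,u0:u1]=((Z>zlo)&(Z<zhi)&(c['depth']>0))[v0:v1,u0:u1]
    m=cv2.morphologyEx(m,cv2.MORPH_OPEN,np.ones((2,2)))
    n,l,st,_=cv2.connectedComponentsWithStats(m); i=1+st[1:,4].argmax()
    X=P[l==i]; q=X[:,:2]@R0  # to tool-aligned axes
    lo,hi=np.percentile(q,[.2,99.8],axis=0); print(name,len(X),'z',np.median(X[:,2]).round(4),'minAreaRect',[np.round(a,1) for a in cv2.minAreaRect((X[:,:2]*1000).astype(np.float32))],'aligned mid',((lo+hi)/2*1000).round(1),'size',((hi-lo)*1000).round(1))
    return m,P
E
python3 - <<'E'
from meas import *
c=dict(np.load('w4.npz')); R0=np.array([[.962,-.273],[.273,.962]])
tcp=np.array([.5992,.0498]); print('tcp aligned',tcp@R0*1000)
rect(c,.019,.030,(245,345,50,175),'pocket walls',R0)
rect(c,.046,.058,(170,420,0,245),'case',R0)
P=cloud(c); print('in hand z', np.median(P[285:320,270:280,2]))
z0=np.median(P[285:320,270:280,2])
rect(c,z0-.006,z0+.006,(235,345,205,370),'cassette',R0)
print('floor',np.median(P[120:130,280:288,2]),'bay floor',np.median(P[80:150,340:350,2]))
m,_=rect(c,.046,.058,(170,420,0,245),'case',R0)
for v in (60,90,120,150,180): 
    a=np.flatnonzero(m[v]); g=np.flatnonzero(np.diff(a)>20); uv=[(a[0]-.5,v),(a[g[0]]+.5,v),(a[g[-1]+1]-.5,v),(a[-1]+.5,v)]; print(v,(ray(c,uv,.053)[:,:2]@R0*1000)[:,1].round(1))
for u in (245,260,330,345):
    a=np.flatnonzero(m[:,u]); g=np.flatnonzero(np.diff(a)>20); uv=[(u,a[g[0]]+.5),(u,a[g[0]+1]-.5)]; print(u,(ray(c,uv,.053)[:,:2]@R0*1000)[:,0].round(1))
E
```

```text
tcp aligned [ 590.0258 -115.674 ]
pocket walls 1523 z 0.0243 minAreaRect [array([546.1,  38.8]), array([75.6, 51.8]), np.float64(16.0)] aligned mid [ 536.1 -111.4] size [75.4 51. ]
case 26288 z 0.0514 minAreaRect [array([558. ,  43.4]), array([198. , 178.2]), np.float64(15.7)] aligned mid [ 552.8 -104.4] size [188.1 164.5]
in hand z 0.19571397895978795
cassette 13652 z 0.1956 minAreaRect [array([658.4,  66.6]), array([292.5,  96.4]), np.float64(15.9)] aligned mid [ 651.1 -102.2] size [291.4  68.3]
floor 0.012660775903846119 bay floor 0.012526030929349657
case 26288 z 0.0514 minAreaRect [array([558. ,  43.4]), array([198. , 178.2]), np.float64(15.7)] aligned mid [ 552.8 -104.4] size [188.1 164.5]
60 [-186.3 -157.6  -67.4  -38.1]
90 [-186.7 -157.2  -66.9  -37.5]
120 [-186.4 -156.9  -67.   -37.6]
150 [-186.  -157.2  -67.2  -37.7]
180 [-186.4 -156.8  -67.3  -37.8]
245 [479.2 589.4]
260 [479.2 589.4]
330 [479.1 589.4]
345 [479.1 588.6]
```

```bash
python3 - <<'E'
from meas import *
c=dict(np.load('w4.npz')); R0=np.array([[.962,-.273],[.273,.962]])
g=cv2.cvtColor(c['color'],cv2.COLOR_BGR2GRAY)
print(g[200:226,290].tolist()); print(g[352:376,290].tolist()); 
for v in (207,217.5,218.5,365): print(v,(ray(c,(290,v),.197)[:,:2]@R0*1000).round(1))
print((ray(c,[(243,290),(341,290)],.197)[:,:2]@R0*1000).round(1))
E
```

```text
[52, 46, 53, 52, 50, 46, 52, 32, 31, 35, 25, 27, 31, 35, 23, 25, 31, 6, 29, 31, 31, 28, 27, 25, 27, 24]
[11, 10, 8, 1, 31, 34, 25, 32, 30, 28, 31, 27, 30, 10, 212, 211, 208, 208, 203, 210, 210, 209, 208, 206]
207 [[ 549.  -115.4]]
217.5 [[ 553.  -115.4]]
218.5 [[ 553.3 -115.4]]
365 [[ 618.3 -115.3]]
[[ 582.7 -133.4]
 [ 582.7  -95.8]]
```

jog_arm(
  targets=[
    [[5.4,0.4,5],0,3.4],
    [[5.4,0.4,10],0,3.4],
    [[5.4,0.4,10],0,3.4],
    [[5.4,0.4,10],0,3.4],
    [[5.4,0.4,10],0,3.4],
  ],
)

```text
t: 5.05
eef_pos: [0.5479, 0.0385, 0.1064]
orientation: [[-0.962, -0.273, 0.003], [-0.273, 0.962, 0.001], [-0.003, -0.0, -1.0]]
force: [0.2, 0.1, -0.2]
width: 0.0372
grip_force: 30.8
```

```bash
python3 - <<'E'
from meas import *
s=manip.sense(); R0=np.array([[.962,-.273],[.273,.962]]); print(s['t'],s['eef_pos'],s['eef_pos'][:2]@R0)
c=vision.read_camera('wrist'); np.savez('w5.npz',**c); cv2.imwrite('pics/w5.png',c['color'])
E
```

```text
5.05 [0.5478589  0.03848937 0.10636767] [ 0.53754786 -0.11253871]
```

View pics/w5.png

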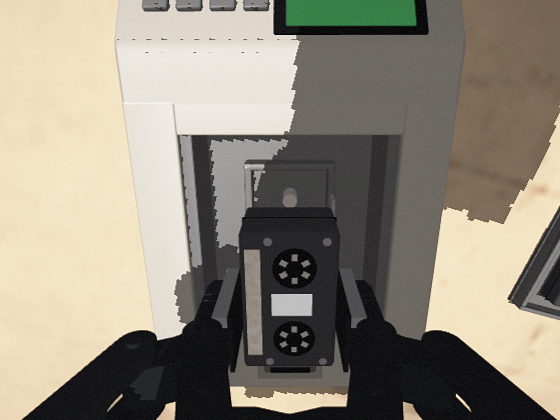

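The cassette is over the pocket (pocket front wall at v≈165, cassette front at 218). Before lowering, I'm checking for pitch in the hand and its offset along x.

```bash
python3 - <<'E'
from meas import *
c=dict(np.load('w5.npz')); R0=np.array([[.962,-.273],[.273,.962]]); P=cloud(c)
for u in (256,290,325): 
  for v in (222,226,240,285,330,355,361,363): 
    p=P[v,u]; print(u,v,(p[:2]@R0*1000).round(1),(p[2]*1000).round(1))
for v in (208,211,214,216,217,218,219,220): p=P[v,275]; print(v,(p[:2]@R0*1000).round(1),(p[2]*1000).round(1))
rect(c,.019,.030,(225,345,150,205),'pocket front',R0)
m=(P[:,:,2]>.046)&(P[:,:,2]<.058)
for u in (210,230,350,370):
    a=np.flatnonzero(m[:,u]); b=a[(a<200)]; print('front opening',(ray(c,(u,b[-1]+.5),.053)[:,:2]@R0*1000).round(1))
E
```

```text
256 222 [ 506.8 -125.6] 87.2
256 226 [ 506.4 -125.2] 92.2
256 240 [ 509.8 -124.8] 97.5
256 285 [ 528.8 -125.3] 97.5
256 330 [ 549.4 -125.9] 97.7
256 355 [ 561.7 -126.3] 97.8
256 361 [ 565.5 -126.4] 97.0
256 363 [ 565.  -126.3] 98.6
290 222 [ 506.8 -112.2] 87.1
290 226 [ 506.8 -112.3] 91.3
290 240 [ 510.3 -112.3] 96.6
290 285 [ 528.6 -112.2] 97.9
290 330 [ 550.  -112.2] 96.8
290 355 [ 561.6 -112.2] 97.9
290 361 [ 565.3 -112.2] 97.1
290 363 [ 566.2 -112.2] 97.3
325 222 [506.5 -98.6] 87.7
325 226 [506.3 -99. ] 92.4
325 240 [509.5 -99.4] 98.3
325 285 [529.  -98.7] 97.1
325 330 [549.7 -98. ] 97.2
325 355 [561.6 -97.7] 97.8
325 361 [565.1 -97.5] 97.3
325 363 [565.1 -97.7] 98.5
208 [ 506.6 -118.7] 71.1
211 [ 506.9 -118.6] 74.1
214 [ 506.5 -118.4] 78.8
216 [ 506.5 -118.3] 81.2
217 [ 506.2 -118.3] 83.2
218 [ 506.6 -118.3] 83.2
219 [ 506.8 -118.3] 83.9
220 [ 506.1 -118.1] 86.7
pocket front 1310 z 0.0243 minAreaRect [array([499.6,  25. ]), array([69.7, 51.9]), np.float64(18.5)] aligned mid [ 487.3 -111.3] size [69.5 51.2]
front opening [[ 477.7 -148.4]]
front opening [[ 477.7 -139.4]]
front opening [[477.7 -85.1]]
front opening [[477.6 -76.1]]
```

jog_arm(
  targets=[
    [[0.2,0,2],0,3.4],
    [[0.2,0,3.8],0,3.4],
    [[0.2,0,3.8],0,3.4],
    [[0.2,0,3.8],0,3.4],
  ],
)

```text
t: 5.6
eef_pos: [0.5448, 0.0375, 0.0668]
orientation: [[-0.962, -0.273, 0.0], [-0.273, 0.962, 0.0], [-0.0, -0.0, -1.0]]
force: [0.3, -0.1, -0.7]
width: 0.0369
grip_force: 30.9
```

```bash
python3 - <<'E'
from meas import *
s=manip.sense(); R0=np.array([[.962,-.273],[.273,.962]]); print(s['t'],s['eef_pos'],s['eef_pos'][:2]@R0)
c=vision.read_camera('wrist'); np.savez('w6.npz',**c); P=cloud(c)
k=(P[:,:,2]>.02)&(P[:,:,2]<.029); q=P@np.block([[R0,np.zeros((2,1))],[0,0,1]])
for u in (265,275,300,315): # pocket front wall profile and cassette front face
    v=np.arange(120,226); a=q[v,u]; w=(a[:,2]>.020)&(a[:,2]<.028)&(a[:,0]<.506); f=(a[:,2]>.03)&(a[:,2]<.054); print(u,'wall x',a[w,0].round(4).tolist()[:9],'cass',np.median(a[f,0]).round(4))
E
```

```text
5.6 [0.54475662 0.0374786  0.06683943] [ 0.53428753 -0.11266414]
265 wall x [0.4973, 0.4974, 0.4977, 0.4974, 0.4982, 0.4986, 0.499, 0.4994, 0.4998] cass 0.4738
275 wall x [0.4972, 0.4972, 0.4974, 0.4978, 0.4983, 0.4986, 0.4991, 0.4996, 0.4998] cass 0.474
300 wall x [0.497, 0.4971, 0.4975, 0.4973, 0.4979, 0.4979, 0.4986, 0.4989, 0.4996] cass 0.474
315 wall x [0.497, 0.4979, 0.4978, 0.498, 0.4989, 0.4994, 0.4993, 0.4998, 0.5006] cass 0.4741
```

jog_arm(
  targets=[
    [[0,0.06,0.8],0,3.4],
    [[-0.03,0.06,1.4],0,3.4],
    [[-0.03,0.06,1.4],0,3.4],
  ],
)

```text
t: 6.02
eef_pos: [0.5444, 0.0381, 0.0519]
orientation: [[-0.962, -0.273, -0.001], [-0.273, 0.962, -0.0], [0.001, 0.0, -1.0]]
force: [0.4, 0.1, -0.1]
width: 0.037
grip_force: 30.9
```

jog_arm(
  targets=[
    [[0,0,0.1],0,3.4],
    [[0,0,0.1],0,5.5],
    [[0,0,0.1],0,5.5],
    [[0,0,0.1],0,5.5],
    [[0,0,-6],0,5.5],
  ],
)

```text
t: 6.65
eef_pos: [0.5424, 0.038, 0.1097]
orientation: [[-0.962, -0.273, -0.007], [-0.273, 0.962, -0.001], [0.007, 0.001, -1.0]]
force: [-0.0, 0.3, 1.5]
width: 0.0549
grip_force: 0.0
```

jog_arm(
  targets=[
    [[-4,0,-8],0,5.5],
    [[-4,0,-8],0,5.5],
    [[-4,0,-8],0,5.5],
  ],
)

```text
t: 7.02
eef_pos: [0.5843, 0.0494, 0.1941]
orientation: [[-0.962, -0.273, 0.003], [-0.273, 0.962, 0.001], [-0.003, -0.0, -1.0]]
force: [0.8, -0.8, -0.1]
width: 0.0551
grip_force: 0.0
```

```bash
python3 - <<'E'
from meas import *
s=manip.sense(); R0=np.array([[.962,-.273],[.273,.962]]); print(s['t'],s['eef_pos'],s['eef_pos'][:2]@R0)
c=vision.read_camera('wrist'); np.savez('w7.npz',**c); cv2.imwrite('pics/w7.png',c['color'])
m,P=rect(c,.036,.0455,(200,360,0,250),'cassette',R0)
E
```

```text
7.025 [0.58432492 0.04936341 0.19413474] [ 0.57559679 -0.1120331 ]
cassette 4582 z 0.0426 minAreaRect [array([540.7,  37.9]), array([79.9, 39.6]), np.float64(15.4)] aligned mid [ 530.3 -111.2] size [79.6 39. ]
```

View pics/w7.png

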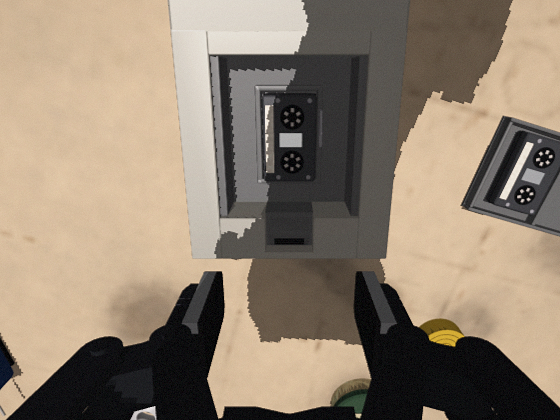

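The cassette is seated in the pocket, its top at 44 mm, and the latch shows at (290,230). On to the cover.

jog_arm(
  targets=[
    [[7.6,-32.6,0],20,5.5],
    [[7.6,-32.6,0],20,5.5],
    [[7.6,-32.6,0],20,5.5],
    [[7.6,-32.6,0],20,5.5],
    [[7.6,-32.6,0],20,5.5],
  ],
)

```text
t: 7.7
eef_pos: [0.5967, -0.2649, 0.191]
orientation: [[-0.997, 0.073, -0.002], [0.073, 0.997, 0.001], [0.002, 0.0, -1.0]]
force: [0.7, 0.2, -0.6]
width: 0.0549
grip_force: 0.0
```

jog_arm(
  targets=[
    [[0,0,0],0,4],
    [[0,0,0],0,3],
    [[0,0,0],0,3],
    [[0,0,0],0,3],
  ],
)

```text
t: 8.2
eef_pos: [0.5979, -0.262, 0.1923]
orientation: [[-0.997, 0.071, -0.0], [0.071, 0.997, 0.0], [0.0, 0.0, -1.0]]
force: [0.0, -0.4, 0.2]
width: 0.0301
grip_force: 0.0
```

```bash
python3 - <<'E'
from meas import *
s=manip.sense(); print(s['t'],s['eef_pos'],s['orientation'][0],np.round(s['joint_positions'],2))
R=s['orientation']; R0=np.array([[-R[0][0],-R[1][0]],[R[0][1],R[1][1]]]).T; print('tcp al',s['eef_pos'][:2]@R0)
c=vision.read_camera('wrist'); np.savez('w8.npz',**c); cv2.imwrite('pics/w8.png',c['color'])
rect(c,.005,.0145,(60,520,0,420),'plate',R0)
rect(c,.018,.031,(60,520,0,300),'rib',R0)
E
```

```text
8.2 [ 0.5979213  -0.26200094  0.19233277] [-9.97449923e-01  7.13696615e-02 -1.47976574e-04] [ 0.31  0.63  0.03  1.58 -0.02  0.93  1.84]
tcp al [ 0.61509546 -0.21865938]
plate 18035 z 0.0096 minAreaRect [array([ 529.2, -293. ]), array([103.2, 113.4]), np.float64(81.9)] aligned mid [ 548.6 -253. ] size [114.9 104.5]
rib 1193 z 0.0254 minAreaRect [array([ 531.8, -279.5]), array([39. , 52.3]), np.float64(78.7)] aligned mid [ 549.1 -239.5] size [51.7 41.6]
```

View pics/w8.png

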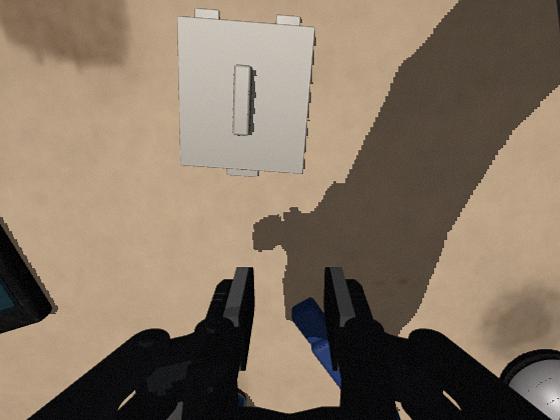

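The wrist view shows the cover with lugs at (207,14) and (288,19), tongue at (243,172) and rib centred at (243,100). Refining the rib point.

```bash
python3 - <<'E'
from meas import *
c=dict(np.load('w8.npz')); P=cloud(c)
m=((P[:,:,2]>.004)&(P[:,:,2]<.030)&(c['depth']>0)).astype(np.uint8); m[:,:170]=0;m[:,325:]=0;m[185:]=0
m=cv2.morphologyEx(m,cv2.MORPH_OPEN,np.ones((12,12)))
# plate corners in pixels by its contour, cast on top plane .011 
ct=max(cv2.findContours(m,0,1)[0],key=cv2.contourArea)
ap=cv2.approxPolyDP(ct,6,True)[:,0]; print(ap.tolist())
X=ray(c,ap,.011); print(X.round(4).tolist())
k=((P[:,:,2]>.021)&(P[:,:,2]<.030)).astype(np.uint8); k[:50]=0;k[150:]=0;k[:,:222]=0;k[:,262:]=0
ct=max(cv2.findContours(k,0,1)[0],key=cv2.contourArea); r=cv2.minAreaRect(ct); print(r,ray(c,r[0],.027),[ray(c,p,.027)[0].round(4).tolist() for p in cv2.boxPoints(r)])
E
```

```text
[[178, 18], [178, 39], [190, 40], [179, 41], [179, 84], [188, 87], [180, 108], [189, 119], [181, 120], [188, 135], [181, 165], [216, 167], [217, 159], [218, 168], [301, 173], [310, 78], [300, 77], [311, 76], [314, 28], [254, 24], [253, 35], [247, 22]]
[[0.4681, -0.3328, 0.011], [0.4818, -0.3351, 0.011], [0.4831, -0.3265, 0.011], [0.4832, -0.3346, 0.011], [0.5128, -0.3396, 0.011], [0.5154, -0.3331, 0.011], [0.5302, -0.3417, 0.011], [0.539, -0.3361, 0.011], [0.5393, -0.3424, 0.011], [0.5512, -0.3388, 0.011], [0.5747, -0.3483, 0.011], [0.5783, -0.3202, 0.011], [0.5718, -0.3185, 0.011], [0.5793, -0.3187, 0.011], [0.5882, -0.2517, 0.011], [0.5155, -0.2405, 0.011], [0.5142, -0.248, 0.011], [0.5141, -0.2397, 0.011], [0.4816, -0.2359, 0.011], [0.4759, -0.2789, 0.011], [0.483, -0.2803, 0.011], [0.4742, -0.2837, 0.011]]
((241.21998596191406, 99.53999328613281), (17.251150131225586, 70.86455535888672), 1.3322198390960693) [[ 0.52660469 -0.29187858  0.027     ]] [[0.5513, -0.3018, 0.027], [0.5022, -0.2947, 0.027], [0.5033, -0.2826, 0.027], [0.5525, -0.2889, 0.027]]
```

jog_arm(
  targets=[
    [[6.9,-3.5,6],4.2,3],
    [[6.9,-3.5,11.5],4.2,3],
    [[6.9,-3.5,11.5],4.2,3],
    [[6.9,-3.5,11.5],4.2,3],
    [[6.9,-3.5,11.5],4.2,3],
  ],
  newtons=20,
)

```text
t: 8.88
eef_pos: [0.5275, -0.2929, 0.0785]
orientation: [[-0.989, 0.145, 0.002], [0.145, 0.989, -0.001], [-0.002, -0.0, -1.0]]
force: [0.3, 0.7, 1.5]
width: 0.0302
grip_force: 0.0
```

```bash
python3 - <<'E'
from meas import *
s=manip.sense(); print(s['t'],s['eef_pos'],s['orientation'][0])
c=vision.read_camera('wrist'); np.savez('w9.npz',**c); cv2.imwrite('pics/w9.png',c['color'])
P=cloud(c); k=((P[:,:,2]>.021)&(P[:,:,2]<.030)&(np.hypot(P[:,:,0]-.527,P[:,:,1]+.292)<.032)).astype(np.uint8)
X=P[cv2.morphologyEx(k,cv2.MORPH_OPEN,np.ones((3,3)))>0]; print(len(X),cv2.minAreaRect((X[:,:2]*1000).astype(np.float32)))
E
```

```text
8.875 [ 0.52748045 -0.29285039  0.07852778] [-0.98942403  0.14504316  0.00160658]
2153 ((527.1116333007812, -292.09356689453125), (12.575740814208984, 49.63349914550781), 82.1418228149414)
```

jog_arm(
  targets=[
    [[0,0.07,3],0,3],
    [[0,0.07,4],0,3],
    [[0,0.07,4],0,3],
    [[0,0.07,4],0,0.8],
    [[0,0.07,4],0,0.8],
  ],
  newtons=20,
)

```text
t: 9.55
eef_pos: [0.527, -0.2926, 0.0384]
orientation: [[-0.989, 0.146, 0.001], [0.146, 0.989, -0.001], [-0.001, -0.0, -1.0]]
force: [-2.1, 1.0, 7.6]
width: 0.0113
grip_force: 24.4
```

jog_arm(
  targets=[
    [[0,0,0],0,0.8],
    [[0,0,0],0,0.8],
    [[0,0,-3],0,0.8],
    [[0,0,-8],0,0.8],
    [[0,0,-8],0,0.8],
  ],
)

```text
t: 10.18
eef_pos: [0.5282, -0.2933, 0.1213]
orientation: [[-0.989, 0.146, 0.006], [0.146, 0.989, -0.003], [-0.006, -0.002, -1.0]]
force: [0.4, 0.4, -1.7]
width: 0.011
grip_force: 23.4
```

The cover is gripped. I'll turn it 90° to the printer beside its right side, with the tongue over the case edge, so that pressing down pivots the cover rear-up in the fingers.

jog_arm(
  targets=[
    [[0,21,0],-52,0.8],
    [[0,21,0],-52,0.8],
    [[0,21,0],-52,0.8],
    [[0,21,0],-52,0.8],
    [[0,21,0],-52,0.8],
  ],
)

```text
t: 10.8
eef_pos: [0.5572, -0.0819, 0.1171]
orientation: [[-0.717, -0.697, -0.0], [-0.697, 0.717, 0.001], [-0.001, 0.001, -1.0]]
force: [0.1, -2.2, -1.2]
width: 0.011
grip_force: 23.3
```

jog_arm(
  targets=[
    [[0,0,0],-52,0.8],
    [[0,0,0],-52,0.8],
    [[0,0,0],-52,0.8],
    [[0,0,0],-52,0.8],
    [[0,0,0],-52,0.8],
  ],
)

```text
t: 11.42
eef_pos: [0.5532, -0.0821, 0.1132]
orientation: [[0.0, -1.0, -0.017], [-1.0, -0.001, 0.001], [-0.001, 0.017, -1.0]]
force: [-0.3, 0.1, -3.3]
width: 0.011
grip_force: 23.3
```

```bash
python3 - <<'E'
from meas import *
s=manip.sense(); R=np.array(s['orientation']); p=np.array(s['eef_pos'])
yaw=np.degrees(np.arctan2(-R[1,0],-R[0,0])); R0=np.array([[.962,-.273],[.273,.962]])
q=(p[:2]@R0-[.5144,-.112]); print(s['t'],p,'cover yaw',yaw,'in printer frame',q,s['joint_positions'],s['width'])
E
```

```text
11.425 [ 0.55319022 -0.08209204  0.11322457] cover yaw 90.02815201216912 in printer frame [-0.00464214 -0.11799347] [ 0.67033708  0.79548315 -0.93405226  1.83977414  0.78300096  0.94641305
  2.5157108 ] 0.01097915139020815
```

jog_arm(
  targets=[
    [[1.5,0,0],3,0.8],
    [[1.5,0,1],3,0.8],
    [[1.5,0,1.6],3,0.8],
    [[1.5,0,1.6],3,0.8],
  ],
  newtons=20,
)

```text
t: 11.92
eef_pos: [0.5525, -0.0964, 0.0965]
orientation: [[-0.055, -0.998, -0.019], [-0.998, 0.055, 0.0], [0.001, 0.019, -1.0]]
force: [0.0, -0.5, -0.9]
width: 0.0109
grip_force: 23.3
```

```bash
cat > st.py <<'E'
from meas import *
s=manip.sense(); R=np.array(s['orientation']); p=np.array(s['eef_pos'])
yaw=np.degrees(np.arctan2(-R[1,0],-R[0,0])); R0=np.array([[.962,-.273],[.273,.962]])
q=(p[:2]@R0-[.5144,-.112]); print(s['t'],p,'cover yaw',yaw,'in printer frame',q,np.round(s['joint_positions'],2),s['width'],np.round(s['force'],1),R[2])
E
python3 st.py
```

```text
11.925 [ 0.55251086 -0.09644603  0.09649443] cover yaw 86.83321726106635 in printer frame [-0.00921432 -0.13161655] [ 0.67  0.81 -0.9   1.84  0.79  0.92  2.48] 0.010938781933564892 [ 0.  -0.5 -0.9] [ 9.29519664e-04  1.92535016e-02 -9.99814202e-01]
```

jog_arm(
  targets=[
    [[0,0,0.6],0,0.8],
    [[0,0,1.0],0,0.8],
    [[0,0,1.0],0,0.8],
  ],
)

```text
t: 12.3
eef_pos: [0.5526, -0.097, 0.0868]
orientation: [[-0.056, -0.998, -0.018], [-0.998, 0.056, 0.001], [0.0, 0.018, -1.0]]
force: [-0.9, -2.3, 1.5]
width: 0.0114
grip_force: 23.8
```

jog_arm(
  targets=[
    [[0,0,0.4],0,0.8],
    [[0,0,0.8],0,0.8],
    [[0,0,1.2],0,0.8],
    [[0,0,1.2],0,0.8],
  ],
)

```text
t: 12.8
eef_pos: [0.5522, -0.0969, 0.0745]
orientation: [[-0.056, -0.998, -0.019], [-0.998, 0.056, 0.001], [-0.0, 0.019, -1.0]]
force: [1.1, -2.0, 2.7]
width: 0.0113
grip_force: 24.5
```

```bash
python3 st.py; python3 - <<'E'
from h import *
c=vision.read_camera('wrist'); np.savez('w10.npz',**c); cv2.imwrite('pics/w10.png',c['color'])
E
```

```text
12.8 [ 0.5521901  -0.09693722  0.07453397] cover yaw 86.79237896674621 in printer frame [-0.00965698 -0.13200151] [ 0.66  0.84 -0.87  1.85  0.83  0.88  2.46] 0.011284633769049089 [ 1.1 -2.   2.7] [-7.35571404e-05  1.89689028e-02 -9.99820071e-01]
```

View pics/w10.png

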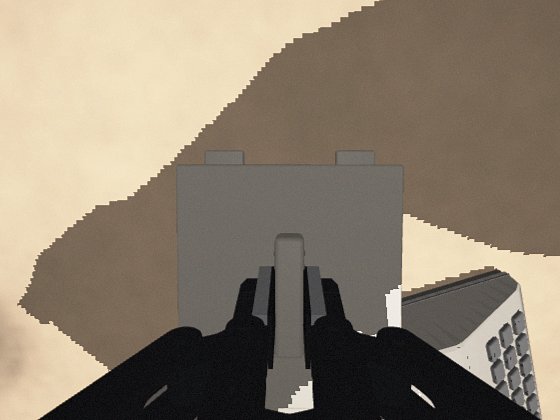

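The view shows the cover in hand with its lugs at (224,157) and (355,157), squared to the gripper. I have used all ten pictures, so the rest is numbers: plate tilt and front-edge position from depth.

```bash
cat > tilt.py <<'E'
from meas import *
def tilt(c,s):
    "plate plane in the hand frame (X=-tool x (cover front->rear), Y=tool y, Z up), origin TCP; front edge point"
    R=np.array(s['orientation']); p=np.array(s['eef_pos']); A=np.c_[-R[:,0],R[:,1],-R[:,2]]
    Q=(cloud(c)-p)@A
    m=np.zeros(Q.shape[:2],bool); m[170:260,200:385]=1; m[225:,255:325]=0; m&=c['depth']>0
    m&=np.abs(Q[:,:,2]+.04)<.03
    X=Q[m]; 
    for _ in range(4):
        M=np.c_[X[:,:2],np.ones(len(X))]; k=np.linalg.lstsq(M,X[:,2],rcond=None)[0]; r=X[:,2]-M@k; X=X[np.abs(r)<max(.0015,2*r.std())]
    print('n',len(X),'pitch(rear up) rad',k[0].round(4),'roll',k[1].round(4),'res',r.std().round(4))
    for u in (200,270,320,385):
        col=Q[140:200,u]; on=np.abs(col[:,2]-col[:,:2]@k[:2]-k[2])<.0012; i=np.flatnonzero(on); print(u,'front edge',(col[i[0]]*1000).round(1))
    L=[Q[v,u] for u in (224,355) for v in (153,157,161)]; print('lug top',(np.array(L)*1000).round(1).tolist())
    return k
if __name__=='__main__':
    s=manip.sense(); c=vision.read_camera('wrist'); np.savez('wt.npz',**c); tilt(c,s)
E
python3 - <<'E'
from tilt import *
tilt(dict(np.load('w10.npz')),manip.sense())
E
```

```text
n 13829 pitch(rear up) rad 0.2904 roll 0.0078 res 0.0006
200 front edge [-49.  -38.7 -43.3]
270 front edge [-48.7  -8.1 -42.5]
320 front edge [-48.4  13.8 -43.8]
385 front edge [-48.4  42.3 -43.7]
lug top [[-52.3, -29.3, -51.1], [-50.6, -29.3, -50.6], [-48.7, -29.4, -50.7], [-52.3, 30.1, -50.9], [-50.5, 30.2, -50.8], [-48.7, 30.3, -50.8]]
```

jog_arm(
  targets=[
    [[0,0,-4],0,0.8],
    [[-2,0.2,-6],10,0.8],
    [[-13.5,1.4,-6],50,0.8],
    [[-13.5,1.4,-6],50,0.8],
    [[-13.5,1.4,-6],50,0.8],
  ],
)

```text
t: 13.48
eef_pos: [0.5462, 0.0441, 0.1355]
orientation: [[-0.704, -0.71, -0.018], [-0.71, 0.704, 0.004], [0.01, 0.016, -1.0]]
force: [0.1, -1.2, -1.5]
width: 0.0112
grip_force: 24.2
```

jog_arm(
  targets=[
    [[0,0,0],32,0.8],
    [[0,0,0],32,0.8],
    [[0,0,0],32,0.8],
    [[0,0,0],32,0.8],
    [[0,0,0],32,0.8],
  ],
)

```text
t: 14.1
eef_pos: [0.5468, 0.0389, 0.135]
orientation: [[-0.972, -0.233, -0.019], [-0.234, 0.972, 0.001], [0.018, 0.006, -1.0]]
force: [0.5, -0.0, -0.8]
width: 0.0111
grip_force: 24.2
```

```bash
python3 st.py
```

```text
14.1 [0.54678495 0.03892011 0.1350218 ] cover yaw 13.505476753599632 in printer frame [0.02223231 0.00016886] [ 0.3   0.65 -0.68  1.86  0.53  0.84  1.16] 0.01109540096283595 [ 0.5 -0.  -0.8] [ 0.01808991  0.00567439 -0.99982026]
```

jog_arm(
  targets=[
    [[0,0,0],-2.3,0.8],
    [[0,0,0.8],-2.3,0.8],
    [[0,0,0.8],-2.3,0.8],
  ],
)

```text
t: 14.48
eef_pos: [0.5464, 0.0385, 0.1263]
orientation: [[-0.963, -0.268, -0.02], [-0.268, 0.963, 0.001], [0.019, 0.006, -1.0]]
force: [0.0, 0.7, -0.8]
width: 0.0114
grip_force: 24.2
```

```bash
python3 st.py; python3 tilt.py; cat > rel.py <<'E'
from tilt import *
c=dict(np.load('wt.npz')); P=cloud(c); R0=np.array([[.962,-.273],[.273,.962]])
q=P.copy(); q[:,:,:2]=P[:,:,:2]@R0-[.5144,-.112]; q*=1000
def runs(m): 
    d=np.flatnonzero(np.diff(np.r_[0,m.astype(int),0])); return list(zip(d[::2],d[1::2]))
ok=c['depth']>0
for v in (60,80,100,120,135): # case front part, rows ahead of the cover
    m=ok[v]&(np.abs(q[v,:,2]-51.5)<3); r=[(a,b) for a,b in runs(m) if b-a>12]; print('case row',v,[(a,b,q[v,a,:2].round(1).tolist(),q[v,b-1,:2].round(1).tolist()) for a,b in r])
for v in (175,190,205,215): # plate row
    m=ok[v]&(q[v,:,2]>58); r=[(a,b) for a,b in runs(m) if b-a>40]; print('plate row',v,[(a,b,q[v,a].round(1).tolist(),q[v,b-1].round(1).tolist()) for a,b in r])
for u in (190,240,300,330,390):
    z=q[:,u,2]; m=ok[:,u]&(np.abs(z-51.5)<3); r=[(a,b) for a,b in runs(m) if b-a>5 and a<170]; print('col',u,[(a,b,q[b-1,u].round(1).tolist()) for a,b in r])
E
python3 rel.py
```

```text
14.475 [0.54641038 0.03848752 0.1263191 ] cover yaw 15.555310340838078 in printer frame [ 0.02175388 -0.00014504] [ 0.31  0.67 -0.68  1.87  0.55  0.82  1.18] 0.011397341463738182 [ 0.   0.7 -0.8] [ 0.0188066   0.00639614 -0.99980268]
n 13836 pitch(rear up) rad 0.2816 roll 0.0035 res 0.0006
200 front edge [-48.7 -39.  -42.7]
270 front edge [-48.6  -8.5 -43.1]
320 front edge [-48.6  13.4 -43.2]
385 front edge [-48.3  41.7 -42.9]
lug top [[-51.9, -29.7, -51.2], [-50.1, -29.8, -51.3], [-48.6, -29.6, -49.3], [-52.1, 29.7, -50.5], [-50.4, 29.7, -49.9], [-48.7, 29.7, -49.4]]
case row 60 [(np.int64(132), np.int64(441), [-72.4, -75.4], [-71.7, 73.8])]
case row 80 [(np.int64(147), np.int64(439), [-63.2, -68.7], [-62.5, 74.2])]
case row 100 [(np.int64(137), np.int64(436), [-53.8, -75.2], [-53.1, 73.3])]
case row 120 [(np.int64(140), np.int64(270), [-44.0, -75.2], [-43.7, -9.7]), (np.int64(271), np.int64(427), [-43.7, -8.6], [-43.3, 70.2])]
case row 135 [(np.int64(142), np.int64(156), [-36.6, -74.7], [-36.6, -67.9]), (np.int64(157), np.int64(188), [-36.4, -67.3], [-36.3, -52.1]), (np.int64(386), np.int64(433), [-35.6, 50.9], [-35.8, 73.7])]
plate row 175 [(np.int64(175), np.int64(362), [-23.4, -49.6, 85.4], [-23.2, 31.5, 86.6])]
plate row 190 [(np.int64(176), np.int64(403), [-17.3, -49.1, 88.0], [-16.7, 49.5, 88.0])]
plate row 205 [(np.int64(176), np.int64(403), [-10.5, -49.7, 88.1], [-10.3, 49.6, 89.5])]
plate row 215 [(np.int64(186), np.int64(403), [-6.4, -45.2, 89.8], [-5.9, 49.8, 90.2])]
col 190 [(np.int64(45), np.int64(135), [-36.9, -50.3, 51.1])]
col 240 [(np.int64(41), np.int64(47), [-78.6, -23.1, 48.9]), (np.int64(48), np.int64(83), [-62.0, -23.4, 52.5]), (np.int64(84), np.int64(135), [-36.7, -24.7, 51.0])]
col 300 [(np.int64(39), np.int64(135), [-36.5, 6.1, 50.0])]
col 330 [(np.int64(39), np.int64(134), [-37.0, 21.4, 51.2])]
col 390 [(np.int64(36), np.int64(164), [-21.3, 53.4, 51.3])]
```

The cover and the opening are parallel; I need a −0.6 mm shift in y and 33 mm down to the ledges. Descending now.

jog_arm(
  targets=[
    [[-0.05,-0.06,1.2],0,0.8],
    [[-0.05,-0.06,2.4],0,0.8],
    [[-0.05,-0.06,2.9],0,0.8],
    [[-0.05,-0.06,2.9],0,0.8],
  ],
)

```text
t: 15.02
eef_pos: [0.5467, 0.0383, 0.0977]
orientation: [[-0.963, -0.268, -0.019], [-0.268, 0.963, 0.001], [0.018, 0.006, -1.0]]
force: [0.0, -0.4, -0.5]
width: 0.0114
grip_force: 24.2
```

```bash
python3 st.py; python3 tilt.py; python3 rel.py|grep -v plate
```

```text
15.025 [0.54672566 0.03833277 0.09765135] cover yaw 15.549155529013605 in printer frame [ 0.02201493 -0.00037998] [ 0.28  0.71 -0.65  1.88  0.59  0.77  1.15] 0.011364652786690311 [ 0.  -0.4 -0.5] [ 0.01831546  0.00625826 -0.99981267]
n 13816 pitch(rear up) rad 0.2808 roll 0.0036 res 0.0006
200 front edge [-57.7 -39.1 -46.4]
270 front edge [-58.6  -8.5 -46.5]
320 front edge [-58.7  13.4 -46.2]
385 front edge [-49.1  41.4 -41.4]
lug top [[-52.0, -29.6, -50.7], [-50.0, -29.9, -51.5], [-48.6, -29.6, -49.7], [-51.9, 30.0, -51.9], [-50.2, 29.9, -51.2], [-48.7, 29.7, -49.3]]
case row 60 [(np.int64(106), np.int64(270), [-70.4, -75.3], [-70.1, -8.0]), (np.int64(271), np.int64(324), [-70.0, -7.2], [-70.0, 14.3]), (np.int64(325), np.int64(437), [-70.0, 15.1], [-69.8, 61.1]), (np.int64(438), np.int64(468), [-69.7, 61.1], [-69.8, 74.6])]
case row 80 [(np.int64(109), np.int64(465), [-62.6, -75.5], [-61.9, 74.2])]
case row 100 [(np.int64(112), np.int64(282), [-54.6, -74.7], [-54.2, -3.3]), (np.int64(283), np.int64(462), [-54.2, -2.4], [-53.8, 73.8])]
case row 120 [(np.int64(115), np.int64(460), [-46.3, -74.6], [-45.6, 73.4])]
case row 135 [(np.int64(117), np.int64(158), [-39.9, -75.0], [-39.7, -57.7]), (np.int64(159), np.int64(442), [-39.9, -56.4], [-39.2, 66.4]), (np.int64(443), np.int64(458), [-39.1, 67.6], [-39.2, 73.4])]
col 190 [(np.int64(39), np.int64(143), [-36.5, -43.7, 50.3])]
col 240 [(np.int64(36), np.int64(143), [-36.4, -21.6, 50.6])]
col 300 [(np.int64(32), np.int64(142), [-36.8, 4.9, 51.5])]
col 330 [(np.int64(32), np.int64(142), [-36.7, 18.1, 51.2])]
col 390 [(np.int64(26), np.int64(32), [-81.1, 41.5, 49.5]), (np.int64(33), np.int64(142), [-36.4, 44.8, 50.1])]
```

jog_arm(
  targets=[
    [[0,0,0.35],0,0.8],
    [[0,0,0.35],0,0.8],
  ],
)

```text
t: 15.32
eef_pos: [0.5469, 0.0382, 0.0946]
orientation: [[-0.963, -0.268, -0.019], [-0.268, 0.963, 0.001], [0.018, 0.006, -1.0]]
force: [-0.1, -0.1, -1.0]
width: 0.0114
grip_force: 24.2
```

jog_arm(
  targets=[
    [[0,0,0.1],0,0.8],
    [[0,0,0.1],0,0.8],
  ],
)

```text
t: 15.58
eef_pos: [0.5469, 0.0382, 0.0936]
orientation: [[-0.963, -0.268, -0.018], [-0.268, 0.963, 0.001], [0.018, 0.006, -1.0]]
force: [1.2, 0.4, -0.6]
width: 0.0112
grip_force: 24.2
```

jog_arm(
  targets=[
    [[0.4,0,0],0,0.8],
    [[0.7,0,0],0,0.8],
    [[0.7,0,0],0,0.8],
  ],
)

```text
t: 15.95
eef_pos: [0.5399, 0.0362, 0.0938]
orientation: [[-0.963, -0.268, -0.019], [-0.268, 0.964, 0.001], [0.018, 0.006, -1.0]]
force: [-0.1, 0.3, -0.5]
width: 0.011
grip_force: 24.2
```

jog_arm(
  targets=[
    [[0.1,0,0],0,0.8],
    [[0.2,0,0],0,0.8],
    [[0.2,0,0],0,0.8],
  ],
)

```text
t: 16.32
eef_pos: [0.5384, 0.0359, 0.0939]
orientation: [[-0.963, -0.268, -0.018], [-0.268, 0.963, 0.001], [0.017, 0.006, -1.0]]
force: [1.2, 0.2, -1.6]
width: 0.0111
grip_force: 24.2
```

```bash
python3 st.py; python3 tilt.py|head -1; python3 - <<'E'
from h import *
c=dict(np.load('wt.npz')); P=cloud(c); R0=np.array([[.962,-.273],[.273,.962]])
q=P.copy(); q[:,:,:2]=P[:,:,:2]@R0-[.5144,-.112]; q*=1000
for u in (200,224,270,320,355,380): print(u,[(v,*q[v,u,[0,2]].round(1).tolist()) for v in range(140,182,4)])
E
```

```text
16.325 [0.53836226 0.03587337 0.09387559] cover yaw 15.540340859474075 in printer frame [ 0.01329793 -0.00046271] [ 0.29  0.7  -0.65  1.91  0.6   0.75  1.14] 0.011064321498610624 [ 1.2  0.2 -1.6] [ 0.01718337  0.00597345 -0.99983451]
n 13815 pitch(rear up) rad 0.2839 roll 0.0039 res 0.0006
200 [(140, -46.7, 51.1), (144, -44.9, 50.8), (148, -43.4, 52.3), (152, -41.6, 51.7), (156, -39.9, 52.0), (160, -38.0, 51.3), (164, -36.2, 51.1), (168, -34.8, 52.7), (172, -32.9, 52.1), (176, -31.2, 52.8), (180, -29.3, 52.1)]
224 [(140, -46.7, 52.1), (144, -44.9, 51.3), (148, -43.1, 51.0), (152, -41.3, 50.5), (156, -39.8, 51.8), (160, -38.2, 52.7), (164, -36.2, 51.4), (168, -34.6, 52.3), (172, -32.9, 52.5), (176, -31.1, 52.5), (180, -29.7, 54.0)]
270 [(140, -46.4, 50.6), (144, -44.9, 51.7), (148, -43.3, 52.9), (152, -41.5, 52.4), (156, -39.9, 52.8), (160, -37.8, 51.2), (164, -36.2, 51.8), (168, -34.5, 52.3), (172, -32.9, 52.9), (176, -31.2, 53.2), (180, -29.4, 53.6)]
320 [(140, -46.5, 51.9), (144, -44.7, 51.6), (148, -43.0, 51.4), (152, -41.2, 50.9), (156, -39.5, 51.6), (160, -37.7, 51.3), (164, -36.2, 52.5), (168, -34.3, 52.1), (172, -32.8, 53.1), (176, -31.1, 53.4), (180, -29.1, 52.6)]
355 [(140, -46.4, 51.9), (144, -44.7, 52.2), (148, -42.8, 50.9), (152, -41.1, 51.3), (156, -39.4, 51.3), (160, -37.9, 52.5), (164, -36.0, 51.8), (168, -34.2, 52.0), (172, -32.8, 53.5), (176, -31.1, 54.1), (180, -29.5, 54.6)]
380 [(140, -46.1, 50.4), (144, -44.4, 50.4), (148, -42.9, 51.9), (152, -41.3, 52.6), (156, -39.3, 51.1), (160, -37.8, 52.3), (164, -35.9, 51.6), (168, -34.3, 52.5), (172, -32.7, 53.3), (176, -30.9, 53.3), (180, -29.3, 54.1)]
```

The lugs are under the rim and the front edge sits against it on the ledges. Swinging the rear down along the arc.

jog_arm(
  targets=[
    [[-0.08,0,0.16],0,0.8],
    [[-0.16,0,0.33],0,0.8],
    [[-0.25,0,0.54],0,0.8],
    [[-0.34,0,0.74],0,0.8],
    [[-0.34,0,0.74],0,0.8],
  ],
)

```text
t: 17.0
eef_pos: [0.5417, 0.0369, 0.0863]
orientation: [[-0.963, -0.268, -0.018], [-0.268, 0.963, 0.001], [0.017, 0.006, -1.0]]
force: [2.5, 1.8, 4.5]
width: 0.0108
grip_force: 25.1
```

```bash
python3 st.py; python3 tilt.py|head -1; cat > edge.py <<'E'
from h import *
c=dict(np.load('wt.npz')); P=cloud(c); R0=np.array([[.962,-.273],[.273,.962]])
q=P.copy(); q[:,:,:2]=P[:,:,:2]@R0-[.5144,-.112]; q*=1000
g=cv2.cvtColor(c['color'],cv2.COLOR_BGR2GRAY)
for x0 in (-50,-42,-38,-34,-30,-20,-15):
    m=(np.abs(q[:,:,0]-x0)<.8)&(np.abs(q[:,:,1])<45)&(c['depth']>0); y=q[m]; k=np.polyfit(y[:,1],y[:,2],1) if len(y)>20 else None; print(x0,len(y),k)
E
python3 edge.py
```

```text
17.0 [0.54173638 0.03690599 0.08633984] cover yaw 15.538475318178877 in printer frame [ 0.01682574 -0.00039047] [ 0.28  0.72 -0.64  1.9   0.61  0.74  1.13] 0.010835470260397023 [2.5 1.8 4.5] [ 0.01688537  0.00610278 -0.99983881]
n 13910 pitch(rear up) rad 0.154 roll -0.0065 res 0.0006
-50 898 [-1.94939572e-03  5.15580218e+01]
-42 854 [-8.93652141e-04  5.15352814e+01]
-38 812 [-4.04324080e-03  5.15547749e+01]
-34 828 [-3.29699114e-03  5.14409352e+01]
-30 835 [-1.15218324e-02  5.15835190e+01]
-20 809 [-1.23019373e-03  5.34282870e+01]
-15 777 [-1.36934728e-03  5.40428601e+01]
```

jog_arm(
  targets=[
    [[0,0,0],0,3],
    [[0,0,0],0,3],
    [[0,0,-3],0,3],
    [[-4.6,0,-4],0,0.5],
    [[-4.6,0,-4],0,0],
  ],
)

```text
t: 17.68
eef_pos: [0.5885, 0.0498, 0.1261]
orientation: [[-0.963, -0.268, -0.017], [-0.268, 0.964, 0.002], [0.015, 0.006, -1.0]]
force: [-0.3, 0.6, -0.0]
width: 0.0001
grip_force: 0.0
```

jog_arm(
  targets=[
    [[0,0,0],0,0],
    [[0,0,0],0,0],
  ],
)

```text
t: 17.92
eef_pos: [0.5856, 0.0487, 0.1251]
orientation: [[-0.963, -0.268, -0.02], [-0.268, 0.963, 0.001], [0.019, 0.006, -1.0]]
force: [-0.3, -1.2, -1.0]
width: 0.0004
grip_force: 0.0
```

```bash
python3 st.py; cat > prof.py <<'E'
from h import *
s=manip.sense(); c=vision.read_camera('wrist'); np.savez('wp.npz',**c); P=cloud(c); R0=np.array([[.962,-.273],[.273,.962]])
q=P.copy(); q[:,:,:2]=P[:,:,:2]@R0-[.5144,-.112]; q*=1000
for ylo,yhi in ((-44,-25),(25,44)):
    print([(x,round(float(np.median(q[m][:,2])),1)) if (m:=(np.abs(q[:,:,0]-x)<1)&(q[:,:,1]>ylo)&(q[:,:,1]<yhi)&(c['depth']>0)&(np.abs(q[:,:,2]-60)<25)).sum()>8 else (x,None) for x in (-60,-45,-40,-34,-30,-20,-10,0,10,20,30,40,50,60,66,72,80,90)])
m=(np.abs(q[:,:,0]-0)<1)&(np.abs(q[:,:,2]-55)<8); print('case/plate row x=0 y range',q[m][:,1].min(),q[m][:,1].max())
E
python3 prof.py
```

```text
17.925 [0.58556192 0.04866134 0.12513328] cover yaw 15.538402399476515 in printer frame [ 0.06219511 -0.00104619] [ 0.27  0.72 -0.67  1.76  0.55  0.88  1.19] 0.00040858795443094126 [-0.3 -1.2 -1. ] [ 0.01877633  0.00584136 -0.99980665]
[(-60, None), (-45, 51.7), (-40, 51.5), (-34, 51.7), (-30, 52.2), (-20, 53.4), (-10, 54.5), (0, 55.7), (10, 56.9), (20, 58.1), (30, 59.4), (40, 60.5), (50, 61.7), (60, 62.9), (66, 63.6), (72, 64.0), (80, 51.6), (90, 51.6)]
[(-60, None), (-45, 51.5), (-40, 51.6), (-34, 51.7), (-30, 52.2), (-20, 53.4), (-10, 54.5), (0, 55.8), (10, 57.0), (20, 58.2), (30, 59.4), (40, 60.6), (50, 61.7), (60, 62.8), (66, 63.5), (72, 64.2), (80, 51.5), (90, 51.3)]
case/plate row x=0 y range -74.8741468518022 73.9949981991547
```

The cover is hooked and resting on the latch at 0.118 rad, exactly as expected. Pressing the rear down with closed fingers.

jog_arm(
  targets=[
    [[-0.1,0.05,2],0,0],
    [[-0.1,0.05,3.6],0,0],
    [[-0.1,0.05,4.0],0,0],
    [[-0.1,0.05,4.3],0,0],
  ],
)

```text
t: 18.48
eef_pos: [0.5861, 0.0498, 0.0822]
orientation: [[-0.963, -0.268, -0.019], [-0.268, 0.963, 0.001], [0.018, 0.006, -1.0]]
force: [-3.0, -0.8, 3.7]
width: 0.0004
grip_force: 2.4
```

jog_arm(
  targets=[
    [[0,0,0.3],0,0],
    [[0,0,0.5],0,0],
    [[0,0,0.7],0,0],
    [[0,0,0.8],0,0],
  ],
)

```text
t: 18.98
eef_pos: [0.5865, 0.0498, 0.075]
orientation: [[-0.963, -0.268, -0.018], [-0.268, 0.964, 0.001], [0.017, 0.006, -1.0]]
force: [-4.7, -1.7, 21.9]
width: -0.0001
grip_force: 10.6
```

jog_arm(
  targets=[
    [[0,0,0],0,0],
    [[0,0,-3],0,0],
    [[0,0,-5],0,0],
    [[0,0,-5],0,0],
  ],
)

```text
t: 19.48
eef_pos: [0.588, 0.0497, 0.1259]
orientation: [[-0.963, -0.267, -0.016], [-0.267, 0.964, 0.001], [0.015, 0.005, -1.0]]
force: [0.3, 0.1, -0.5]
width: 0.0003
grip_force: 0.0
```

```bash
python3 prof.py
```

```text
[(-60, None), (-45, 51.7), (-40, 51.6), (-34, 51.7), (-30, 51.7), (-20, 51.6), (-10, 51.6), (0, 51.6), (10, 51.6), (20, 51.6), (30, 51.6), (40, 51.5), (50, 51.5), (60, 51.5), (66, 51.6), (72, 51.4), (80, 51.5), (90, 51.5)]
[(-60, None), (-45, 51.5), (-40, 51.6), (-34, 51.7), (-30, 51.6), (-20, 51.5), (-10, 51.7), (0, 51.4), (10, 51.5), (20, 51.5), (30, 51.5), (40, 51.6), (50, 51.5), (60, 51.5), (66, 51.5), (72, 51.4), (80, 51.3), (90, 51.3)]
case/plate row x=0 y range -75.02619264867309 74.02618843354874
```

The cover is flat and flush from front to rear, and it stayed down after release. Backing off and handing in.

jog_arm(
  targets=[
    [[0,0,-6],0,0],
    [[0,0,-10],0,0],
    [[0,0,-10],0,0],
    [[0,0,-10],0,0],
    [[0,0,-10],0,0],
  ],
)

```text
t: 20.15
eef_pos: [0.5886, 0.0495, 0.2231]
orientation: [[-0.963, -0.268, -0.021], [-0.268, 0.963, 0.001], [0.02, 0.006, -1.0]]
force: [-0.4, -0.3, 0.4]
width: -0.0001
grip_force: 0.0
```

```bash
python3 prof.py | cut -c1-400; python3 -c "
from rig import manip
print(manip.sense()['t'],manip.job_done())"
```

```text
[(-60, 51.9), (-45, 51.5), (-40, 51.6), (-34, 51.6), (-30, 51.7), (-20, 51.7), (-10, 51.6), (0, 51.8), (10, 51.7), (20, 51.5), (30, 51.5), (40, 51.6), (50, 51.5), (60, 51.8), (66, 51.5), (72, 51.4), (80, 51.8), (90, 51.4)]
[(-60, 51.5), (-45, 51.6), (-40, 51.7), (-34, 51.7), (-30, 51.7), (-20, 51.6), (-10, 51.7), (0, 51.5), (10, 51.4), (20, 51.7), (30, 51.5), (40, 51.4), (50, 51.5), (60, 51.3), (66, 51.4), (72, 51.4), (80, 51.5), (90, 51.5)]
case/plate row x=0 y range -74.86359021473395 73.91970680397533
the job is handed in; nothing more can be done
20.2 None
```

I handed the job in at 20.2 s: the thick cassette is seated in the pocket, and the cover is hooked under the front rim and measured flat and flush after I let go (I infer the latch snapped, as I did not check it directly).

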